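# Release the thick marker from its dispenser

## Robot

A 6-joint arm with a two-finger parallel gripper is mounted at the origin on the work surface. World frame = base frame: x ahead of the robot, y to its left, z up, the work surface at z = 0. Lengths are in m, angles in rad, forces in N, time in s.
With the tool pointing down it reaches from about 0.35 to 0.975 m from the base axis. Payload 7.1 kg.
Tool frame: the origin (TCP) lies at the very end of the fingers, on their centre line; the grasp point (between the pads) lies 19 mm behind it; x points along the fingers, y is the direction in which the jaws open and shut, and the axes are right-handed (so a half turn about x gives the same grasp; the last joint's range is limited). The gripper opens to 88 mm and grips with 3 to 60 N. Pads are 20 mm wide; open, the fingers measure 115 mm over their backs; the gripper's body (75 mm by 178 mm) begins 61 mm behind the grasp point.
Start: joints at [-1.327, 0.423, 1.63, -0, 1.089, -0.019], TCP at [0.162, -0.604, 0.223] pointing down, gripper open.
Joint ranges: [-3, 3], [-0.9, 2.11], [0.09, 2.58], [-1.31, 4.45], [0.11, 2.69], [-2.54, 2.54]. Speed limits (rad/s): [2.39, 2.39, 3.01, 3.14, 3.14, 3.14].

## Interface

Orientations are given as a unit quaternion [w, x, y, z].
In Python, from plant import * gives the robot as it stands. Calls block until the motion is done:
- move_pose(position, orientation): joint-space move of the TCP to a pose.
- move_straight(position, orientation=None, vel=0.15, threshold=None): straight line of the TCP; orientation=None keeps the orientation; vel is the mean speed in m/s. With threshold (N) it stops when the force on the tool has changed by that much, and returns True; else False.
- set_joints(angles): joint-space move.
- grip(opening): finger opening in m; the grip force is fixed at half the most; returns when the fingers have stopped.
- dwell(seconds).
- inverse_kinematics(position, orientation): joint angles nearest the present ones, or None.
- observe(): the state.
- capture(name): name is "scene" or "top" or "wrist"; returns a dict with "img" (420x560x3 uint8, blue, green, red), "vfov" (degrees; the focal length in pixels is half the picture's height over the tangent of half this angle, whatever the lens; pixels are square), "cx", "cy" (the principal point, pixels), "k1" (the pictures are not rectified: a ray, as slopes to the right and down, at radius r is drawn at 1 + k1 r^2 times it, then the intrinsics apply), "R" (3x3) and "t" (3): a world point X has camera coordinates R X + t; the wrist camera has in their place "tool_from_camera" (4x4, takes a point from camera to tool coordinates, whose origin is the TCP and whose axes are the tool frame's). Camera axes: x right, y down, z forward; pixel columns grow to the right and rows downward; lengths in m; the calibration is good to about 2 mm. A picture is of the moment at which its call begins: read the wrist's pose just before it. There is no depth.
A pose or a line that the arm cannot do raises Unreachable and nothing moves.
- hand_in(): hands the job in, once; it reports no verdict.
The state is a dict: "clock": time; "joint_positions": joint angles; "joint_velocities": joint speeds; "tau": joint torques, N m; "position": TCP position; "orientation": TCP orientation; "wrist_force": force on the tool from outside, world axes, zero at the start; "wrist_torque": the same for the moment, N m; "width": finger opening in m.
Only numpy, scipy, OpenCV 4.12 (cv2) and the standard library are available. Lean on these libraries where they do the work, as an engineer would, in place of code of your own. Each camera call takes 0.05 s, during which the arm holds its last target.

## Task

Of the two desk dispensers, find the one loaded with the thick marker and press its finger plate down with the fingertips so that its gate lifts, and keep it down until the marker has rolled all the way into the tray; then let go so that the gate shuts again. Do not touch the marker, and leave the other dispenser with the slim pen and everything else on the desk alone.

Things in the scene. Friction and masses are not known exactly. Their poses are not given: they have to be found in the camera images.
- marker_dispenser: Fixed dispenser, 240 long, 140 wide, 126 high at its axle posts; holds the thick marker. Origin on the desk; +x downhill (away from the robot), z up. Foot plate x -70..170. Axle along y at x -10, z 115. Plywood chute floor slopes 0.2 rad, inside 116 wide, x -30 (floor height 63) to 150 (27); gate at x 50 splits it into store (uphill) and open tray. Both dispensers are alike but for what they hold.
- pen_dispenser: Fixed dispenser, 240 long, 140 wide, 126 high at its axle posts; holds the slim pen. Origin on the desk; +x downhill (away from the robot), z up. Foot plate x -70..170. Axle along y at x -10, z 115. Plywood chute floor slopes 0.2 rad, inside 116 wide, x -30 (floor height 63) to 150 (27); gate at x 50 splits it into store (uphill) and open tray. Both dispensers are alike but for what they hold.
- marker_plate (a point): Flat rubber-faced dark finger plate on the robot-side (uphill) end of the marker dispenser's rocking lever, 40 x 42 x 6 thick. Point: centre of its top face. At rest about 141 high and 107 towards -x from the dispenser's origin, its robot-side edge sloping 0.2 rad up. Swings about the axle 100 away; goes about 42 down when fully pressed; free space beneath.
- pen_plate (a point): Flat rubber-faced dark finger plate on the robot-side (uphill) end of the pen dispenser's rocking lever, 40 x 42 x 6 thick. Point: centre of its top face. At rest about 141 high and 107 towards -x from the dispenser's origin, its robot-side edge sloping 0.2 rad up. Swings about the axle 100 away; goes about 42 down when fully pressed; free space beneath.
- marker_rocker (a joint): Rocking lever angle (rad) of the marker dispenser: 0 = plate up, gate shut; grows to 0.42 (end stop) as the plate is pressed down and the gate at the other end lifts. A damped spring returns it to 0 in about a second when released; holding it fully down takes about 4 N on the plate. The thick marker rolls under above about 0.25.
- pen_rocker (a joint): Rocking lever angle (rad) of the pen dispenser: 0 = plate up, gate shut; grows to 0.42 (end stop) as the plate is pressed down and the gate at the other end lifts. A damped spring returns it to 0 in about a second when released; holding it fully down takes about 4 N on the plate. The thick marker rolls under above about 0.25.
- marker: Thick round black marker, 22 diameter x 110 long, lying across the chute against the shut gate at first. Origin: its centre; y along its length; it turns as it rolls. In the tray its centre lies about 140 mm along the dispenser's x.
- pen: Slim round black pen, 12 diameter x 110 long, lying across the other chute against its shut gate. Origin: its centre; y along its length.
- abacus: Black framed abacus lying flat, 120 x 240 x 18 high, loose. Origin: centre of its underside.
- dish: Round white ceramic dish with paper clips, 90 diameter x 22 high, loose. Origin: centre of its underside.
- sharpener: Small green plastic pencil sharpener, 30 x 22 x 18 high, loose, on the desk on the robot's side of the dispensers. Origin: centre of its underside.
- clip_stand: Steel foot 70 x 90 with a spring clip that holds a slim wooden board upright (100 wide, top at 172 high), loose. Origin: centre of its underside.
Not all that is in view belongs to the job. Leave any red look-alike of the marker alone.

How it is judged:
On the way, in this order (a step that is already met when the one before it is completed fails the run):
1. the fingers press the plate of the marker's dispenser and its gate is lifting (value of joint marker_rocker above 0.15 rad and contact force between the fingers and marker_dispenser above 0.3 N and distance between the grasp point and marker_plate below 0.09 m).
2. the marker has rolled into the tray while the plate is still held down (all of step 1 and x of marker in the frame of marker_dispenser above 0.12 m), for 0.1 s.
At the end, for the whole second after the job is handed in: The marker lies still in its dispenser's tray (centre 120 to 150 mm along the dispenser's x, within 20 mm of its middle), both levers are back up with gates shut (under 0.05 rad), the pen is still behind its gate, and the abacus, dish, sharpener and clip stand are within 20 mm of where they were (x of marker in the frame of marker_dispenser between 0.12 and 0.15 m and y of marker in the frame of marker_dispenser between -0.02 and 0.02 m and height (world z) of marker below 0.06 m and linear speed of marker below 0.03 m/s and value of joint each of marker_rocker, pen_rocker below 0.05 rad and x of pen in the frame of pen_dispenser below 0.055 m and distance of each of abacus, dish, sharpener, clip_stand from where it was at the start of the episode below 0.02 m); the robot touches nothing.
It fails at once if the marker is touched by the robot (contact force between any of the fingers, the arm and marker above 0.2 N).
It fails at once if the marker is lifted (height (world z) of marker above 0.085 m).
It fails at once if the other dispenser's lever is worked (value of joint pen_rocker above 0.1 rad).
It fails at once if the slim pen leaves its place (distance of pen from where it was at the start of the episode above 0.015 m).
It fails at once if a bystander is pushed or lifted (distance of any of abacus, dish, sharpener, clip_stand from where it was at the start of the episode above 0.02 m).
It also fails if it takes over 32 s, if anything falls off the work surface, if the arm or the gripper's body presses on something with over 40 N, if the wrist force passes 120 N, or if a joint passes its speed limit or range.

## Working session

There is one attempt and no reset: what is moved stays moved. The work goes in short steps, each a Python script; the robot and the scene stay as the last script left them, time stands still between calls to the robot, and variables do not carry over. Pictures are saved under pics/ and viewed, and the job is handed in when it is done.

```bash
mkdir -p pics; ls
python3 - <<'E'
from plant import *
import cv2, pickle
o=observe(); print(o)
for n in("scene","top","wrist"):
    c=capture(n); cv2.imwrite(f"pics/{n}0.png",c["img"]); pickle.dump(c,open(f"pics/{n}0.pkl","wb"))
    print(n,{k:v for k,v in c.items() if k!="img"})
E
```

```text
pics
{'clock': 0.0, 'joint_positions': array([-1.32697099e+00,  4.23832968e-01,  1.63070110e+00, -1.81392214e-05,
        1.08855273e+00, -1.89602220e-02]), 'joint_velocities': array([-1.51484072e-03, -1.34052561e-03, -8.02823474e-05, -1.43997171e-03,
       -1.74427125e-03, -2.58977336e-04]), 'tau': array([ 2.65802788e-03, -5.44619286e+01, -2.73671150e+01,  6.46269880e-02,
        2.27436551e-02, -9.62863146e-05]), 'position': array([ 0.16226816, -0.60299712,  0.22190223]), 'orientation': array([-0.09212026, -0.70094629, -0.09316884,  0.70107612]), 'wrist_force': array([-0.03047172,  0.28853786, -0.63998884]), 'wrist_torque': array([0.01207106, 0.0036083 , 0.00558059]), 'width': 0.0878220958106694}
scene {'vfov': 55.46678581178155, 'cx': 272.3731760309087, 'cy': 209.37769847622403, 'k1': -0.06203531988140556, 'R': array([[ 0.76824639,  0.64015326, -0.00113568],
       [ 0.52668605, -0.63308105, -0.56728316],
       [-0.36386714,  0.43521509, -0.82352203]]), 't': array([-0.4436172 , -0.21260944,  1.57614266])}
top {'vfov': 46.92811696503293, 'cx': 276.43409153592773, 'cy': 205.23891139322077, 'k1': -0.07463499468697406, 'R': array([[-2.71176555e-02, -9.99631941e-01, -7.84540557e-04],
       [-9.95171953e-01,  2.70707070e-02, -9.43396008e-02],
       [ 9.43261163e-02, -1.77751603e-03, -9.95539765e-01]]), 't': array([0.05355389, 0.58375846, 1.25749987])}
wrist {'vfov': 58.576712823240065, 'cx': 279.36687127396175, 'cy': 209.39799767976484, 'k1': 0.000856005878058937, 'tool_from_camera': array([[-1.28468133e-03, -2.74225194e-01,  9.61664647e-01,
        -1.62819915e-01],
       [ 9.99999133e-01, -7.28905692e-05,  1.31510687e-03,
         7.69528451e-05],
       [-2.90539153e-04,  9.61665502e-01,  2.74225050e-01,
        -7.44887814e-02],
       [ 0.00000000e+00,  0.00000000e+00,  0.00000000e+00,
         1.00000000e+00]])}
```

View pics/scene0.png

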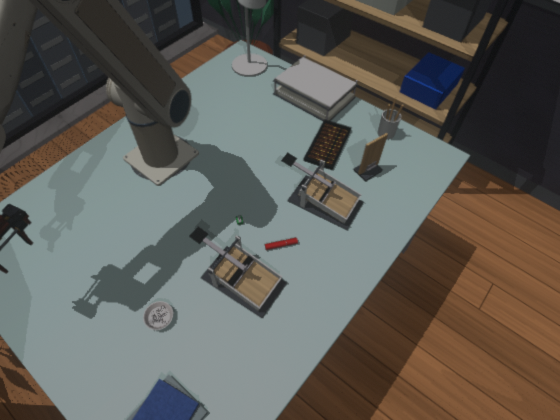

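View pics/top0.png

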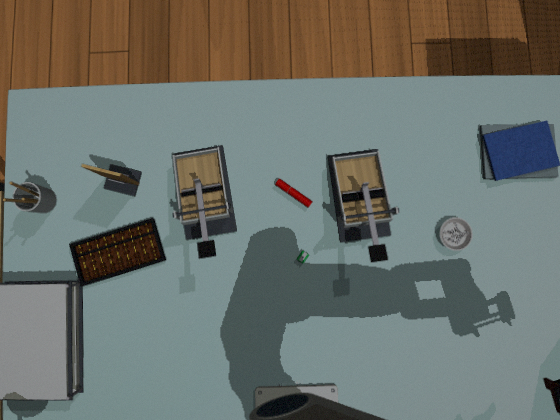

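View pics/wrist0.png

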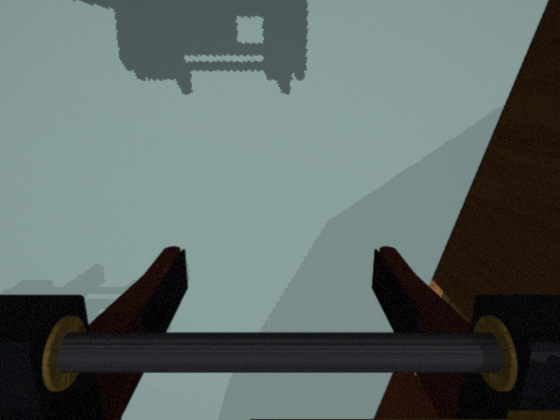

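The scene view shows dispensers at (330,190) and (245,270), and the top view has them at (203,190) and (362,190). There is also a red decoy at (293,192) in the top view. I'll zoom in on both stores.

Run:
```python
import cv2,numpy as np
t=cv2.imread("pics/top0.png");s=cv2.imread("pics/scene0.png")
f=lambda i,x,y,w,h:cv2.resize(cv2.convertScaleAbs(i[y:y+h,x:x+w],alpha=1.6,beta=15),(390,290),interpolation=cv2.INTER_CUBIC)
a=np.hstack([f(t,145,140,120,130),f(t,305,140,120,130)]);b=np.hstack([f(s,275,140,110,85),f(s,185,220,110,85)])
cv2.imwrite("pics/crop0.png",np.vstack([a,b]))
```

```text
(no output)
```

View pics/crop0.png

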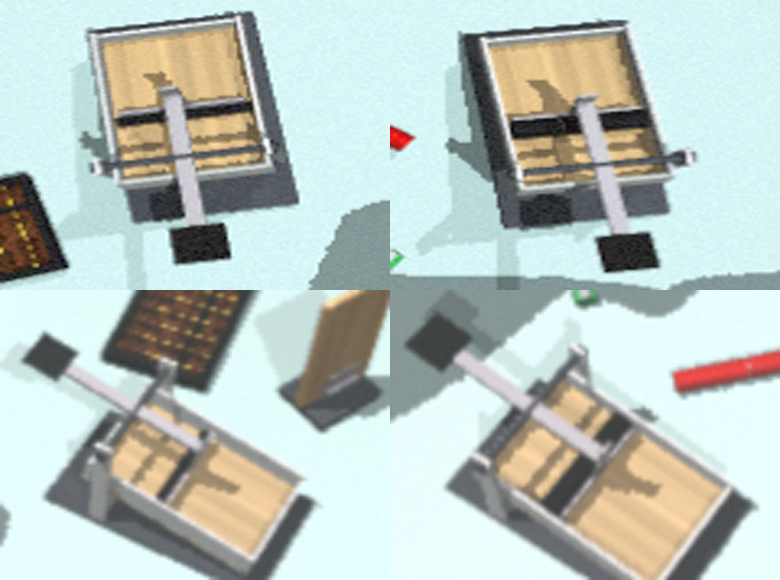

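```bash
cat > h.py <<'E'
import numpy as np,cv2,pickle
def ray(c,u,v):
    f=210/np.tan(np.radians(c["vfov"]/2))
    K=np.array([[f,0,c["cx"]],[0,f,c["cy"]],[0,0,1]])
    p=cv2.undistortPoints(np.array([[[u,v]]],float),K,np.array([c["k1"],0,0,0.]))[0,0]
    d=c["R"].T@np.array([p[0],p[1],1]); o=-c["R"].T@c["t"]
    return o,d
def onz(c,u,v,z):
    o,d=ray(c,u,v); return o+d*(z-o[2])/d[2]
def tri(c1,p1,c2,p2):
    o1,d1=ray(c1,*p1);o2,d2=ray(c2,*p2)
    s=np.linalg.lstsq(np.c_[d1,-d2],o2-o1,rcond=None)[0]
    a=o1+s[0]*d1;b=o2+s[1]*d2; return (a+b)/2,np.linalg.norm(a-b)
def blob(img,x0,y0,x1,y1,th=45):
    m=(img[y0:y1,x0:x1].max(2)<th).astype(np.uint8)
    n,l,s,c=cv2.connectedComponentsWithStats(m)
    i=1+np.argmax(s[1:,4]); pts=np.argwhere(l==i)[:,::-1]+[x0,y0]
    return c[i]+[x0,y0],s[i,4],cv2.minAreaRect(pts.astype(np.float32))
E
python3 - <<'E'
from h import *
T=pickle.load(open("pics/top0.pkl","rb"));S=pickle.load(open("pics/scene0.pkl","rb"))
for n,bt,bs in(("left",(190,236,222,262),(276,148,302,170)),("right",(362,240,395,268),(184,222,214,248))):
    a=blob(T["img"],*bt);b=blob(S["img"],*bs); print(n,a,b)
    print(" tri",tri(T,a[0],S,b[0])," onz T",onz(T,*a[0],.141)," onz S",onz(S,*b[0],.141))
# dark stick widths in top
for n,b in(("left",(178,180,225,202)),("right",(335,180,388,205))):
    print(n,blob(T["img"],*b))
# chute outline far/near corners top picture, by eye from crop (scale 3.25,2.23)
E
python3 - <<'E'
import cv2,numpy as np
t=cv2.imread("pics/top0.png")
cv2.imwrite("pics/crop1.png",cv2.resize(cv2.convertScaleAbs(t[140:270,315:415],alpha=1.6,beta=15),(600,780)[0:1]+(600,) if 0 else (460,598),interpolation=cv2.INTER_NEAREST))
E
```

```text
left (array([206.21484375, 248.62890625]), np.int32(256), ((206.219970703125, 248.5399932861328), (15.556349754333496, 16.68772315979004), 81.8698959350586)) (array([288.59036145, 159.18072289]), np.int32(83), ((288.5, 159.0), (10.118416786193848, 8.403430938720703), 30.963754653930664))
 tri (array([0.47449946, 0.21059754, 0.13714598]), np.float64(0.0012180394262470522))  onz T [0.47402374 0.20961269 0.141     ]  onz S [0.47695055 0.2082872  0.141     ]
right (array([377.41176471, 252.64705882]), np.int32(255), ((377.4864501953125, 252.4189453125), (15.782302856445312, 16.27549934387207), 80.53767395019531)) (array([198.35064935, 234.67532468]), np.int32(154), ((198.35882568359375, 234.66470336914062), (12.256570816040039, 12.907362937927246), 40.601295471191406))
 tri (array([ 0.45326688, -0.20263833,  0.13671521]), np.float64(0.0008120083106901592))  onz T [ 0.45302545 -0.20204888  0.141     ]  onz S [ 0.45594067 -0.20374801  0.141     ]
left (array([212.08988764, 188.94382022]), np.int32(89), ((211.99234008789062, 188.9384765625), (4.589284896850586, 20.589767456054688), 82.87498474121094))
right (array([352.76536313, 196.40782123]), np.int32(179), ((352.29241943359375, 196.2736053466797), (11.126203536987305, 21.290884017944336), 74.05460357666016))
```

View pics/crop1.png

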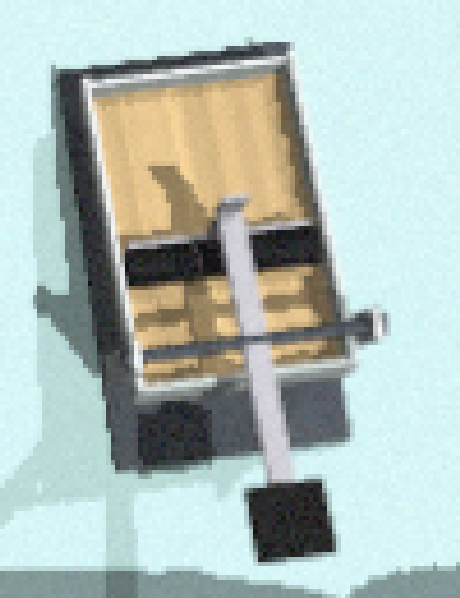

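The thick stick is in the right dispenser of the top view at (352,196), about 9 px wide. The pen at (212,189) is about 5 px wide. The plate is the dark blob at (377,252), which triangulates to (0.454,-0.203,0.137–0.141) and matches the stated height of 141 mm. Other dark things that could be confused with it are the pen dispenser's plate at (206,249), the plate's shadow at (341,285) and the red decoy at (293,192). Next I'll get the yaw and move above the plate.

```bash
cat >> h.py <<'E'
from scipy.spatial.transform import Rotation as Ro
def quat(yaw,flip=False):
    s,c=np.sin(yaw),np.cos(yaw); y=np.array([-s,c,0])*(-1 if flip else 1); x=np.array([0,0,-1.]); z=np.cross(x,y)
    q=Ro.from_matrix(np.c_[x,y,z]).as_quat(); return np.array([q[3],q[0],q[1],q[2]])
E
python3 - <<'E'
from h import *
T=pickle.load(open("pics/top0.pkl","rb"))
px=lambda a,b:(315+a/4.6-.5,140+b/4.6-.5)
fa=onz(T,*px(53,66),.006);fb=onz(T,*px(115,470),.006);fc=onz(T,*px(348,440),.006)
d=fa-fb;e=fb-fc;print("foot left",fa,fb,"yaw",np.arctan2(d[1],d[0]),np.linalg.norm(d),"near edge",np.arctan2(-e[0],e[1]),np.linalg.norm(e))
yaw=np.arctan2(d[1],d[0]);R=np.array([[np.cos(yaw),-np.sin(yaw)],[np.sin(yaw),np.cos(yaw)]])
print("origin from near edge mid",(fb+fc)[:2]/2+R@[.07,0]," plate pred",(fb+fc)[:2]/2+R@[.07-.107,0])
from plant import *
for fl in(0,1):
  for z in(.2,.105): print(fl,inverse_kinematics([.454,-.203,z],quat(yaw,fl)))
E
```

```text
foot left [ 0.72438739 -0.10165261  0.006     ] [ 0.48416075 -0.12904261  0.006     ] yaw 0.11352710319806059 0.24178305928744662 near edge 0.09802880163160341 0.13835339709459726
origin from near edge mid [ 0.5604806  -0.18995736]  plate pred [ 0.45416939 -0.20207868]
0 [-4.44400785e-01  2.67087930e-01  1.92677621e+00 -4.44089210e-16
  9.47728513e-01 -2.12872422e+00]
0 [-4.44400785e-01  4.20284634e-01  1.98693135e+00 -4.44089210e-16
  7.34376672e-01 -2.12872422e+00]
1 [-4.44400785e-01  2.67087930e-01  1.92677621e+00 -4.44089210e-16
  9.47728513e-01  1.01286844e+00]
1 [-4.44400785e-01  4.20284634e-01  1.98693135e+00 -4.44089210e-16
  7.34376672e-01  1.01286844e+00]
```

Foot plate measures 242 x 138 mm against 240 x 140 given, and the plate position predicted from it is (0.4542,-0.2021). That agrees with the triangulation.

Run:
```python
from plant import *
from h import *
q=quat(.106)
move_pose([.454,-.2025,.215],q); grip(0.0)
move_straight([.454,-.2025,.165],vel=.1)
o=observe();print(o["clock"],o["position"],o["wrist_force"],o["width"])
for n in("top","wrist","scene"): cv2.imwrite(f"pics/{n}1.png",capture(n)["img"])
a=cv2.imread("pics/wrist1.png");b=cv2.imread("pics/top1.png")[130:280,300:420];b=cv2.resize(b,(240,300))
c=cv2.resize(cv2.imread("pics/scene1.png")[200:320,160:300],(280,240))
cv=np.zeros((560,700,3),np.uint8);cv[:315,:420]=cv2.resize(a,(420,315));cv[:300,430:670]=b;cv[318:558,:280]=c
cv2.imwrite("pics/m1.png",cv)
```

```text
3.9667 [ 0.45423139 -0.20262419  0.16515982] [-0.15839584 -0.02728378 -0.69439449] 0.0007126618595241265
```

View pics/m1.png

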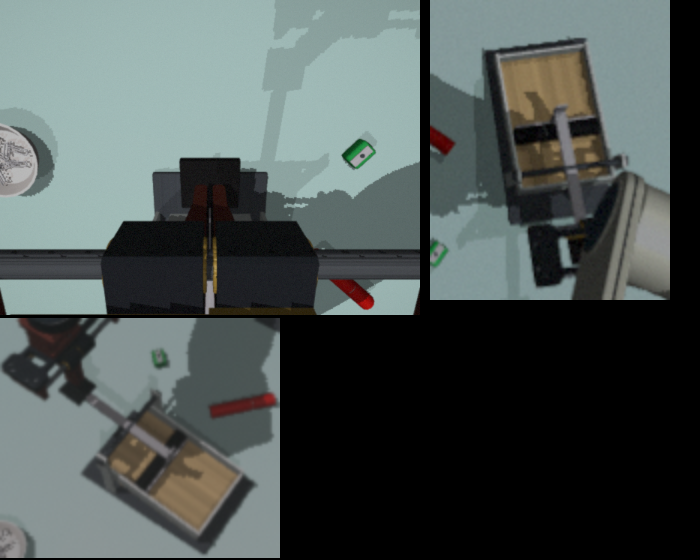

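In the wrist view the closed fingers sit centred over the dark plate at about (210,180). The top view still shows the marker behind its gate with the tray clear. I'll press now.

Run:
```python
from plant import *
from h import *
def p(l):
    o=observe();print(l,round(o["clock"],2),o["position"].round(4),o["wrist_force"].round(2))
p("pre")
move_straight([.454,-.2025,.125],vel=.04);p("125")
move_straight([.454,-.2025,.105],vel=.04);p("105")
for i in range(3):
    dwell(.4);p("hold")
    for n in("top","scene"): cv2.imwrite(f"pics/{n}2_{i}.png",capture(n)["img"])
cv=[cv2.resize(cv2.imread(f"pics/top2_{i}.png")[130:280,310:410],(200,300)) for i in range(3)]
cs=[cv2.resize(cv2.imread(f"pics/scene2_{i}.png")[210:320,190:300],(200,200)) for i in range(3)]
cv2.imwrite("pics/m2.png",np.vstack([np.hstack(cv),np.hstack(cs)]))
```

```text
pre 4.12 [ 0.4545 -0.2027  0.1657] [-1.01  0.61  0.23]
125 5.27 [ 0.4542 -0.2025  0.1252] [-0.16  0.54  0.81]
105 5.92 [ 0.4544 -0.2026  0.105 ] [ 0.81 -0.68  2.26]
hold 6.32 [ 0.4542 -0.2026  0.1052] [ 1.92 -0.72  3.47]
hold 6.82 [ 0.454  -0.2025  0.105 ] [ 1.04 -0.38  3.05]
hold 7.32 [ 0.454  -0.2025  0.105 ] [1.9  0.33 2.87]
```

View pics/m2.png

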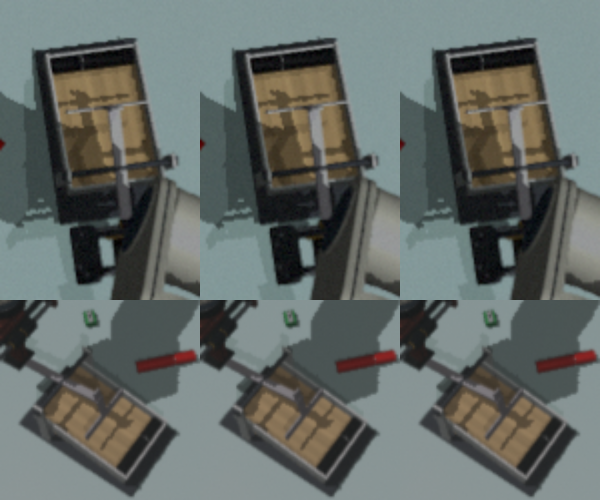

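The marker rolled into the tray end, at about (95,60) in the crop, and it is still with the gate up. Force on the plate is about 3 N. I'll release slowly and check.

Run:
```python
from plant import *
from h import *
move_straight([.454,-.2025,.15],vel=.05)
move_straight([.454,-.2025,.24],vel=.12)
move_pose([.30,-.42,.26],quat(.106))
dwell(1.0)
o=observe();print(round(o["clock"],2),o["position"],o["wrist_force"].round(2))
T=capture("top");S=capture("scene");T0=pickle.load(open("pics/top0.pkl","rb"))
cv2.imwrite("pics/top3.png",T["img"]);cv2.imwrite("pics/scene3.png",S["img"])
b=blob(T["img"],332,148,385,168);print(b);m=onz(T,*b[0],.045);print("marker",m)
y=.106;d=m[:2]-[.5605,-.190];print("in disp",d@[np.cos(y),np.sin(y)],d@[-np.sin(y),np.cos(y)])
print("plate",blob(T["img"],362,240,395,268)[0],"was 377.41 252.65")
f=lambda i,x,y,w,h:cv2.resize(cv2.convertScaleAbs(i[y:y+h,x:x+w],alpha=1.5,beta=10),(300,290),interpolation=cv2.INTER_CUBIC)
cv2.imwrite("pics/m3.png",np.vstack([np.hstack([f(T["img"],310,140,110,130),f(T["img"],160,140,110,130)]),cv2.resize(T["img"],(600,450))[:300]]))
```

```text
Traceback (most recent call last):
plant.Unreachable: the arm cannot take that pose within its joint ranges
```

Run:
```python
from plant import *
from h import *
q=list(observe()["joint_positions"]);q[0]=-1.2;set_joints(q)
dwell(.5)
o=observe();print(round(o["clock"],2),o["position"],o["wrist_force"].round(2))
T=capture("top");S=capture("scene");T0=pickle.load(open("pics/top0.pkl","rb"))
cv2.imwrite("pics/top3.png",T["img"]);cv2.imwrite("pics/scene3.png",S["img"])
b=blob(T["img"],332,150,385,168);print(b);m=onz(T,*b[0],.045);print("marker",m)
y=.106;d=m[:2]-[.5605,-.190];print("in disp",d@[np.cos(y),np.sin(y)],d@[-np.sin(y),np.cos(y)])
print("plate",blob(T["img"],362,240,395,268)[0],"was 377.41 252.65")
f=lambda i,x,y,w,h:cv2.resize(cv2.convertScaleAbs(i[y:y+h,x:x+w],alpha=1.5,beta=10),(300,290),interpolation=cv2.INTER_CUBIC)
cv2.imwrite("pics/m3.png",np.vstack([np.hstack([f(T["img"],310,140,110,130),f(T["img"],160,140,110,130)]),cv2.resize(T["img"],(600,450))[:300]]))
```

```text
11.24 [ 0.19115536 -0.45830921  0.23934381] [ 0.55 -0.39 -0.6 ]
(array([356.6899696 , 159.93920973]), np.int32(329), ((356.49566650390625, 159.9672393798828), (7.995904445648193, 42.62279510498047), 82.40535736083984))
marker [ 0.69813194 -0.17820659  0.045     ]
in disp 0.13810720665029338 -0.002834464861679087
plate [377.47014925 252.80597015] was 377.41 252.65
```

```bash
sleep 1
```

```text
(no output)
```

View pics/m3.png

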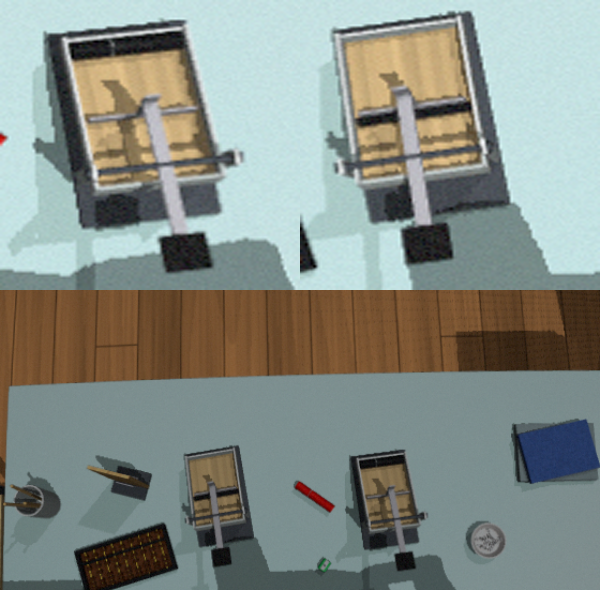

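The marker is in the tray at x ≈ 138 mm, y ≈ -3 mm. The plate is back at its starting pixel and the gate is shut. The pen is still behind its gate, and the bystanders haven't moved.

```bash
python3 -c "
from plant import *
hand_in()"
```

```text
the job is handed in; nothing more can be done
```

The marker is in its tray with the gate shut again, and the job is handed in; the interface gives no verdict.

**What I did:** The thick marker was in the right-hand dispenser of the top view, at y ≈ -0.19 m. I pressed its plate with the closed fingertips to z = 0.105 m, about 36 mm down with about 3 N on the plate. I held it there until the pictures showed the marker at rest in the tray, then let go and swung the arm clear.

**Last checks:**
- **Marker:** it measured x ≈ 138 mm and y ≈ -3 mm in the dispenser's frame, inside both limits.
- **Lever:** the plate was back within 0.2 px of where it started, so the lever is up.
- **Pen and bystanders:** the pen was still behind its gate. The abacus, dish, sharpener and clip stand looked unmoved; I judged these by eye only.
- **Time:** about 11.3 s of the 32 s allowed.

**What went wrong:** one retreat pose was refused as unreachable. Nothing moved, and I used a joint move instead.

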